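# Twist the weighing pan off the kitchen scales with the egg in it

### The arm

A 6-joint arm with a two-finger parallel gripper is mounted at the origin on a cart in front of the work surface, level with it; the furniture and walls round the work are solid. World frame = base frame: x ahead of the robot, y to its left, z up, the work surface at z = 0. Lengths are in m, angles in rad, forces in N, time in s.
With the tool pointing down it reaches from about 0.15 to 0.775 m from the base axis. Payload 6.1 kg.
Tool frame: the origin (TCP) lies midway between the tips of the shut fingers; the grasp point (between the pads) lies 19 mm behind it; z points along the fingers, y is the line along which they close (so a half turn about z gives the same grasp; the last joint's range is limited). The gripper opens to 85 mm and grips with 20 to 120 N. Pads are 22 mm wide; open, the fingers measure 114 mm over their backs; the gripper's body (76 mm by 85 mm) begins 54 mm behind the grasp point. The pads swing forward as they close: fully open they stand 13 mm farther back than shut.
Start: joints at [1.282, 0.126, -0.04, 1.405, 0, 1.571], TCP at [0.15, 0.503, 0.231] pointing down, gripper open.
Joint ranges: [-2.72, 2.72], [-0.95, 1.95], [-1.27, 1.35], [-1.78, 2.02], [-1.46, 1.47], [-3.14, 3.14]. Speed limits (rad/s): [2.39, 2.39, 3.01, 3.14, 3.14, 3.14].

### API

Orientations are given as a unit quaternion [w, x, y, z].
In Python, from plant import ctrl gives the robot as it stands.
- The arm moves only by the tool arm_command, never from a script. Its argument "commands" is text: rows parted by semicolons, each of 7 numbers parted by spaces: the shift along the tool's x, y, z normalised to -1 to 1, where 1 is 0.4 m, then the turn, a rotation vector about the tool's x, y, z normalised to -1 to 1, where 1 is 90 degrees, then the closure, from -1 (fully open) to 1 (shut), so that 0 is half open. A call has exactly 8 rows; each row is the pose to reach, as a shift and turn from the pose commanded when the call began, along the tool's axes at that moment; what a row does not reach only later rows make up. A row lasts 1/8 s, in which the tool goes at most 62.5 mm and 10.7 degrees, less where a joint would pass 70% of its speed; a pose out of reach is approached as far as the arm can. A call with a number of a shift or a turn outside -1 to 1 is refused whole. A call with a gripper value outside its range is refused whole. The fingers move at their own pace and stop on an object; "grip_force" is the grip in N (left out, the last holds). Time passes only in rows, so rows that repeat a pose let the fingers close, or fill a call up. It gives the time, the measured TCP pose, the force, the opening and the grip force at its end, in the units of the state.
- ctrl.sense(): the state, without advancing time (a new reading comes with each control period).
- ctrl.snapshot(name): name is "scene" or "top" or "wrist"; returns a dict with "frame" (400x640x3 uint8, red, green, blue), "range_z" (400x640 float32, m along the optical axis (not along the pixel's ray), 0 where there is no reading), "fx", "fy", "cx", "cy" (pixels), "R" (3x3) and "t" (3): a world point X has camera coordinates R X + t. Camera axes: x right, y down, z forward; pixel columns grow to the right and rows downward; lengths in m; the calibration is good to about 2 mm. A picture is of the moment at which its call begins.
- ctrl.hand_in(): hands the job in; it is judged then, once.
The state is a dict: "time_s": time; "joint_pos": joint angles; "dq": joint speeds; "effort": joint torques, N m; "eef_pos": TCP position; "tool_rot": TCP orientation; "ft_force": force on the tool from outside, world axes, zero at the start; "moment": the same for the moment, N m; "finger_gap": finger opening in m; "gripper_force": force on a finger pad.
Only numpy, scipy, OpenCV 4.12 (cv2) and the standard library are available. Lean on these libraries where they do the work, as an engineer would, in place of code of your own. Each camera call takes 0.05 s, during which the arm holds its last target. There are 200 camera calls.

### The job

An egg has just been weighed: take hold of the black grip of the weighing pan's arched handle, give the pan a quarter turn anticlockwise (seen from above) to free it from the scales, lift it off without forcing it and carry it over to the white mixing bowl. Keep the pan level and move gently so that the egg stays in the middle of the pan, do not touch the egg, and leave the bowl and everything else where it stands. Finish still holding the pan, level and at rest above the middle of the bowl and clear of it, so that the cook can take the egg.

Things in the scene. Friction and masses are not known exactly. Their poses are not given: they have to be found in the camera images.
- scales: White kitchen scales, fixed to the worktop: 205 x 165 mm base, display and two keys along its front (-x) edge, round steel platform 30 mm above the worktop. Origin at worktop height below the platform's centre; z up, +x from the display towards the platform.
- scales_socket (a point): Centre of the scales' bayonet socket at platform height, 30 mm above the worktop; axes as the scales. A grey ring, 98 mm outer diameter, 11.5 mm high; roof pieces on its +x and -x sides hold the pan's lugs down, its +y and -y sides are open. The pan turns about this centre, with hardly any resistance and 3 mm sideways play; it is free of the socket after 12 mm of lift.
- pan: Weighing pan, 0.24 kg: dished round steel pan, 151 mm diameter, on a grey foot with two lugs along its +x and -x. Origin: centre of the foot's underside, 30 mm above the worktop while seated; z up; rim at z = 46 mm. The arched wire handle, 159 mm wide, stands in its y-z plane.
- pan_grip (a point): Centre of the black grip on top of the pan's arched handle, on the pan's upright axis, 128 mm above the pan's origin (158 mm above the worktop at the start); axes as the pan. A rounded bar, 60 mm long along the pan's y, 14 mm thick along the pan's x, 18 mm high: pinch its thickness from above. The pan hangs balanced below it.
- pan_dish (a point): Centre of the dish, 40 mm above the pan's origin, where the egg's centre belongs; axes as the pan. Turn of the pan: locked when its x lies along the scales' x (it starts 0 to 0.17 rad anticlockwise of that); free to lift at 1.15 to 1.7 rad anticlockwise (nominally 1.57, a quarter turn); stops at 1.74 rad. It cannot be turned clockwise.
- egg_center (a point): Centre of the loose brown egg (56 mm long, 44 mm thick, about 60 g) lying on its side in the middle of the dish, its yaw arbitrary. The dish's floor slopes up towards the rim at about 7 degrees, so it rolls easily.
- egg: The same egg as a body; its origin is its centre, its x axis runs along its length.
- mixing_bowl: White ceramic mixing bowl, 190 mm across the rim, 78 mm high, 0.7 kg, open and empty, standing loose on the worktop. The origin is the centre of its underside.
- mixing_bowl_rim (a point): Centre of the mouth of the mixing bowl, level with its rim, 78 mm above the worktop.
- salt: Salt shaker, clear with a grey top, 44 mm diameter, 90 mm high; a bystander. Origin at the centre of its underside.
- egg_timer: Wind-up egg timer with a red upper half, 62 mm diameter, 60 mm high; a bystander. Origin at the centre of its underside.
- measuring_spoon: Steel measuring spoon, 122 mm long, 13 mm high, lying flat; a bystander. Origin at the centre of its underside.
- teaspoon: Teaspoon with a purple handle, 133 mm long, 13 mm high, lying flat; a bystander. Origin at the centre of its underside.
- honey_jar: Jar with a yellow lid, 63 mm diameter, 94 mm high; a bystander. Origin at the centre of its underside.
Not all that is in view belongs to the job. Of the things like the egg, leave any that is turquoise; of the rest the smaller one is meant.

How it is judged:
On the way, in this order (a step that is already met when the one before it is completed fails the run):
1. the pan is turned anticlockwise to its unlocked position while it still sits in the socket, with the egg in the middle (angle between the x axis of pan and the x axis of scales, either way round above 1.2 rad and z of pan in the frame of scales below 0.036 m and horizontal distance between pan and scales below 0.01 m and distance between egg_center and pan_dish below 0.02 m), for 0.1 s.
2. the pan is lifted clear of the socket, held by the robot, with the egg in the middle (z of pan in the frame of scales above 0.055 m and contact force between pan and scales below 0.1 N and contact force between the fingers and pan above 1 N and distance between egg_center and pan_dish below 0.02 m), for 0.1 s.
At the end, for the whole second after the job is handed in: The robot still holds the pan at rest, level within 0.10 rad, its centre within 45 mm of the middle of the mixing bowl and its foot at least 10 mm above the rim, touching neither bowl nor scales; the egg's centre is within 16 mm of the centre of the dish; the bowl stands upright (horizontal distance between pan_dish and mixing_bowl_rim below 0.045 m and z of pan in the frame of mixing_bowl_rim above 0.01 m and angle between each of pan, mixing_bowl's own z axis and vertical below 0.1 rad and distance between egg_center and pan_dish below 0.016 m and linear speed of pan below 0.03 m/s and contact force between the fingers and pan above 1 N and contact force between pan and scales below 0.1 N and contact force between pan and mixing_bowl below 0.1 N); the arm keeps its last pose, push and grip.
It fails at once if the egg rolls more than 28 mm from the middle of the dish (distance between egg_center and pan_dish above 0.028 m).
It fails at once if the pan is tilted by more than 0.2 rad (angle between pan's own z axis and vertical above 0.2 rad).
It fails at once if the robot touches the egg (contact force between any of the fingers, the arm and egg above 0.3 N).
It fails at once if the pan is forced in its socket: pulled up against its locked lugs with over 20 N, or jammed or pressed with over 60 N ((contact force between pan and scales above 20 N and z of pan in the frame of scales above 0.0315 m) or contact force between pan and scales above 60 N).
It fails at once if the mixing bowl, salt shaker, timer, spoons or jar are moved more than 25 mm (distance of any of mixing_bowl, salt, egg_timer, measuring_spoon, teaspoon, honey_jar from where it was at the start of the episode above 0.025 m).
It also fails if it takes over 40 s, if anything falls off the work surface, if the arm or the gripper's body presses on something with over 40 N, if the wrist force passes 120 N, or if a joint passes its speed limit or range.

## Working session

There is one attempt and no reset: what is moved stays moved. The work goes in short steps, Python scripts to look and compute and a tool call to move; the robot and the scene stay as the last step left them, time stands still between calls to the robot, and variables do not carry over. Pictures are saved under pics/ and viewed, at most 10 in all, crops included, and the job is handed in when it is done.

Besides the shell and the picture viewer there is one more tool, called after "Call:" by a JSON object that holds its "fn" and its "kwargs". arm_command: Moves the arm, as the interface text tells. Its arguments: {"type":"object","properties":{"commands":{"type":"string"},"grip_force":{"type":"number"}},"required":["commands"]}

```bash
mkdir -p pics; ls; cat > h.py <<'E'
import numpy as np,cv2
from plant import ctrl
def snap(n,f=None):
    s=ctrl.snapshot(n)
    if f: cv2.imwrite('pics/'+f,s['frame'][:,:,::-1])
    np.savez(''+n+'.npz',**s)
    return s
def load(n): return dict(np.load(''+n+'.npz'))
def ray(s,u,v):
    d=s['R'].T@np.array([(u-s['cx'])/s['fx'],(v-s['cy'])/s['fy'],1]); return -s['R'].T@s['t'],d
def plane(s,u,v,z):
    o,d=ray(s,u,v); return o+d*(z-o[2])/d[2]
def cloud(s):
    v,u=np.mgrid[:400,:640]; z=s['range_z']
    c=np.stack([(u-s['cx'])/s['fx']*z,(v-s['cy'])/s['fy']*z,z],-1)
    return (c-s['t'])@s['R']
E
python3 - <<'E'
from h import *
for n in ['scene','top','wrist']:
    s=snap(n,n+'0.png'); print(n,s['fx'],-s['R'].T@s['t'],s['R'].round(2).tolist())
print(ctrl.sense())
a=[cv2.imread(f'pics/{n}0.png') for n in ['scene','top']]
E
```

```text
pics
scene 469.6084255145308 [ 0.25939102 -0.57705654  1.22936353] [[0.87, -0.5, 0.0], [-0.43, -0.76, -0.49], [0.25, 0.43, -0.87]]
top 491.7509003443157 [-0.01769984  0.1629837   1.56054506] [[-0.29, -0.96, -0.0], [-0.88, 0.26, -0.4], [0.39, -0.11, -0.91]]
wrist 319.38072011267366 [0.07610998 0.52511428 0.37291487] [[0.28, 0.96, -0.0], [0.91, -0.27, 0.3], [0.29, -0.09, -0.95]]
{'time_s': 0.15, 'joint_pos': array([ 1.28199713e+00,  1.26248937e-01, -4.03810015e-02,  1.40540718e+00,
       -1.42678155e-05,  1.57078190e+00]), 'dq': array([ 0.00093062, -0.00261153,  0.00399443,  0.00017251, -0.00149434,
       -0.00018466]), 'effort': array([-9.45225815e-05, -4.36271203e+01,  3.53152764e+01,  1.34515131e-02,
       -4.44343630e-05,  1.14775901e-05]), 'eef_pos': array([0.14943277, 0.50294716, 0.23070115]), 'tool_rot': array([-8.22183602e-05,  1.43891134e-01,  9.89593329e-01, -6.14962802e-04]), 'ft_force': array([ 1.30996347, -0.1152484 ,  0.36337069]), 'moment': array([-0.02614521, -0.01670303,  0.0258589 ]), 'gripper_force': 0.0, 'finger_gap': 0.08534764744998999}
```

View pics/scene0.png

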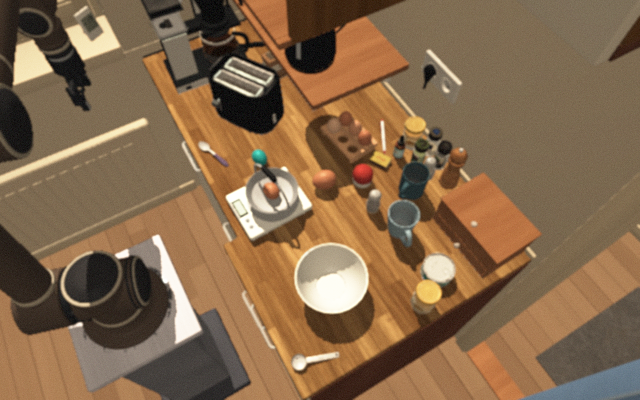

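View pics/top0.png

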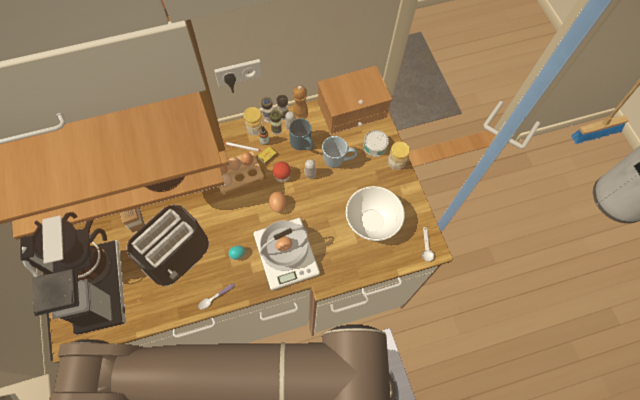

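The scene view shows the scales at (270,203), with the pan and egg at (271,190) and the black grip at (266,172). The bowl is at (332,278). In the top view the pan egg is at (283,243), the grip at (282,235) and the bowl at (375,214).

Candidates for the egg (scene pixels):
- **Small brown egg in the pan:** (271,190).
- **Larger brown egg on the worktop:** (325,181).
- **Turquoise egg:** (260,157).
- **Eggs in the carton:** about (350,125).

I choose the one in the pan and will check it with a close crop.

```bash
python3 - <<'E'
from h import *
a=load('scene')['frame'][140:250,215:325,::-1]; b=load('top')['frame'][205:295,230:340,::-1]
f=lambda i:cv2.resize(i,(390,int(390*i.shape[0]/110)),interpolation=cv2.INTER_CUBIC)
a,b=f(a),f(b); b=cv2.copyMakeBorder(b,0,a.shape[0]-b.shape[0],0,0,0)
cv2.imwrite('pics/crop0.png',np.hstack([a,b]))
# grip by depth+dark
for n in ['scene','top']:
    s=load(n);P=cloud(s);g=s['frame'].max(-1)
    m=(s['range_z']>0)&(g<60)&(P[...,2]>.12)&(P[...,2]<.2)&(P[...,0]>.2)&(P[...,0]<.7)&(abs(P[...,1])<.5)
    k,l,st,c=cv2.connectedComponentsWithStats(m.astype(np.uint8))
    for i in range(1,k):
        if st[i,4]>15:
            q=P[l==i]; v,u=np.where(l==i); r=cv2.fitLine(np.stack([u,v],1).astype(np.float32),2,0,.01,.01).ravel()
            print(n,st[i],c[i],q.mean(0).round(4),np.percentile(q[:,2],[5,50,95]).round(3),'plane',plane(s,*c[i],.158).round(4))
            for t in (-6,6): print('  ',plane(s,r[2]+t*r[0],r[3]+t*r[1],.158).round(4))
    w=(g>150)&(P[...,2]>.068)&(P[...,2]<.085)&(P[...,0]<.7)&(P[...,0]>.1)&(abs(P[...,1])<.6)
    k,l,st,c=cv2.connectedComponentsWithStats(w.astype(np.uint8))
    for i in range(1,k):
        if st[i,4]>80:
            q=P[l==i]; (x,y),rad=cv2.minEnclosingCircle(q[:,:2].astype(np.float32)); print(n,'bowl?',st[i],x,y,rad,np.percentile(q[:,2],98))
E
```

```text
scene [ 208   56   73   56 1151] [248.44222415  92.33449175] [0.5652 0.3798 0.1535] [0.124 0.155 0.176] plane [0.5638 0.3755 0.158 ]
   [0.5484 0.3851 0.158 ]
   [0.5792 0.366  0.158 ]
scene [261 165  15  17  93] [268.17204301 173.06451613] [0.4837 0.0839 0.1651] [0.159 0.166 0.169] plane [0.4852 0.0883 0.158 ]
   [0.4823 0.1066 0.158 ]
   [0.488  0.0701 0.158 ]
scene bowl? [279 168  19  38  99] 0.5229545831680298 0.07672572880983353 0.06456062942743301 0.08095028539448099
scene bowl? [244 173  32  40 107] 0.4638610780239105 0.0876893401145935 0.07520010322332382 0.08028649247608545
scene bowl? [294 243  74  70 586] 0.4997398555278778 -0.2241666316986084 0.09518555551767349 0.08140549894037595
top [140 220  15  14  16] [147.0625 226.375 ] [0.6257 0.4725 0.1638] [0.159 0.164 0.169] plane [0.6283 0.4739 0.158 ]
   [0.6192 0.4889 0.158 ]
   [0.6375 0.4587 0.158 ]
top bowl? [346 186  58  54 387] 0.5032930374145508 -0.22540761530399323 0.09555792063474655 0.08407633957503416
top bowl? [260 220  41  29 140] 0.5088409185409546 0.09026065468788147 0.07339674234390259 0.08129304920483613
top bowl? [260 242  48  24 104] 0.4712650179862976 0.08962974697351456 0.07619685679674149 0.08191395670776615
```

View pics/crop0.png

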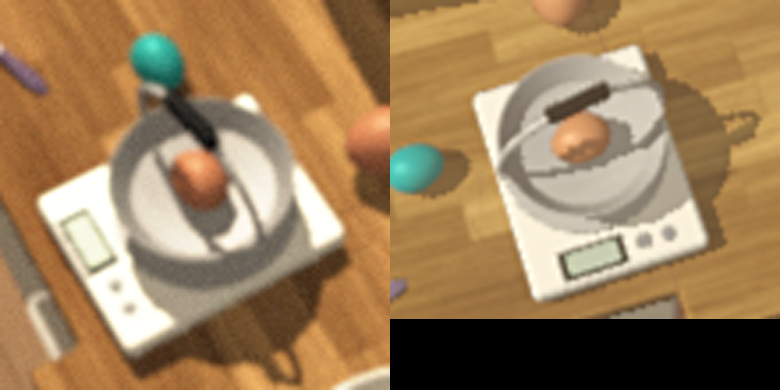

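The crop confirms the choice: the small brown egg lies in the pan, with the black grip above it in both views. The large brown egg and the turquoise one are on the worktop. Next I triangulate the grip and measure the scales' yaw.

```bash
python3 - <<'E'
from h import *
R={}
for n,(x0,y0,x1,y1) in dict(scene=(255,158,284,188),top=(265,222,302,242)).items():
    s=load(n);g=s['frame'].max(-1).astype(int)
    m=np.zeros((400,640),np.uint8); m[y0:y1,x0:x1]=g[y0:y1,x0:x1]<85
    k,l,st,c=cv2.connectedComponentsWithStats(m); i=1+st[1:,4].argmax()
    r=cv2.minAreaRect(np.argwhere(l==i)[:,::-1].astype(np.float32)); b=cv2.boxPoints(r)
    e=sorted([(b[j]+b[(j+1)%4])/2 for j in range(4)],key=lambda p:-np.linalg.norm(p-r[0]))[:2]
    e=sorted(e,key=lambda p:p[0]); print(n,st[i],r); R[n]=(s,r[0],e)
def tri(p,q):
    (o1,d1),(o2,d2)=ray(R['scene'][0],*p),ray(R['top'][0],*q)
    t=np.linalg.lstsq(np.stack([d1,-d2],1),o2-o1,rcond=None)[0]; a,b=o1+d1*t[0],o2+d2*t[1]
    return (a+b)/2,np.linalg.norm(a-b)
print('grip',tri(R['scene'][1],R['top'][1]))
E1=[tri(R['scene'][2][j],R['top'][2][j]) for j in (0,1)];print(E1)
for n in R:
    p=[plane(R[n][0],*e,.158) for e in R[n][2]]; d=p[0]-p[1]; print(n,'yaw grip',np.arctan2(d[1],d[0]),np.linalg.norm(d),(p[0]+p[1])/2)
for n in R:
    s=R[n][0];P=cloud(s)
    hs=(P[...,2]>.012)&(P[...,2]<.04)&(abs(P[...,0]-.47)<.16)&(abs(P[...,1]-.088)<.14)&(s['frame'].min(-1)>110)
    k,l,st,c=cv2.connectedComponentsWithStats(hs.astype(np.uint8)); i=1+st[1:,4].argmax(); q=P[l==i]
    print(n,'scales',cv2.minAreaRect(q[:,:2].astype(np.float32)),np.percentile(q[:,2],[10,50,90]))
    f=s['frame'].astype(int)
    # pan rim circle: highest steel points
    rm=(P[...,2]>.070)&(P[...,2]<.085)&(np.hypot(P[...,0]-.487,P[...,1]-.088)<.1)
    q=P[rm]; A=np.c_[2*q[:,:2],np.ones(len(q))]; x=np.linalg.lstsq(A,(q[:,:2]**2).sum(1),rcond=None)[0]; print('rim',x[:2],np.sqrt(x[2]+x[0]**2+x[1]**2))
    eg=(f[...,0]>f[...,2]*1.6)&(P[...,2]>.065)&(np.hypot(P[...,0]-.487,P[...,1]-.088)<.05); print('egg',eg.sum(),P[eg].mean(0))
    bw=(P[...,2]>.072)&(P[...,2]<.084)&(np.hypot(P[...,0]-.5,P[...,1]+.225)<.13); q=P[bw]
    A=np.c_[2*q[:,:2],np.ones(len(q))]; x=np.linalg.lstsq(A,(q[:,:2]**2).sum(1),rcond=None)[0]; print('bowl',x[:2],np.sqrt(x[2]+x[0]**2+x[1]**2),bw.sum())
E
```

```text
scene [261 162  15  21 133] ((267.96563720703125, 172.9442138671875), (22.79823875427246, 8.12351131439209), 58.392494201660156)
top [275 229  17  10  57] ((282.70001220703125, 233.90000915527344), (3.130495071411133, 17.441329956054688), 63.43495178222656)
grip (array([0.48378832, 0.08480905, 0.16477912]), np.float64(0.0006837776346930285))
[(array([0.47785223, 0.11164617, 0.1768271 ]), np.float64(0.006238034078041474)), (array([0.48949162, 0.05740459, 0.15375123]), np.float64(0.007595303276322269))]
scene yaw grip 1.569668986599398 0.07187124068484517 [0.48487625 0.08931711 0.158     ]
top yaw grip 1.7719966931101878 0.05300153157867061 [0.48659925 0.08440571 0.158     ]
scene scales ((0.46936458349227905, 0.08598711341619492), (0.20505623519420624, 0.16849465668201447), 2.1965136528015137) [0.02097502 0.02576376 0.02948931]
rim [0.48635861 0.09028416] 0.06401080822439228
egg 216 [0.48105979 0.07851138 0.08713465]
bowl [ 0.49911111 -0.22463729] 0.09146704977025037 448
top scales ((0.4310702979564667, 0.08407853543758392), (0.12531347572803497, 0.16429473459720612), 2.426487922668457) [0.02181416 0.02738733 0.03291952]
rim [0.49017304 0.08458479] 0.06508254894474284
egg 229 [0.48200771 0.08599864 0.1041507 ]
bowl [ 0.50161355 -0.22531679] 0.09109925317753188 311
```

Call:
{"fn": "arm_command", "kwargs": {"commands": "-0.1125 -0.077 -0.01 0 0 0.071 -1; -0.225 -0.154 -0.02 0 0 0.142 -1; -0.3375 -0.231 -0.03 0 0 0.214 -1; -0.45 -0.308 -0.04 0 0 0.285 -1; -0.5625 -0.385 -0.05 0 0 0.356 -1; -0.675 -0.463 -0.06 0 0 0.427 -1; -0.7875 -0.54 -0.07 0 0 0.499 -1; -0.9 -0.617 -0.075 0 0 0.57 -1"}}

```text
time_s: 1.15
eef_pos: [0.4252, 0.1625, 0.2615]
tool_rot: [0.0, 0.56, 0.829, 0.0]
ft_force: [0.7, 1.0, 0.4]
finger_gap: 0.0853
gripper_force: 0.0
```

```bash
cat >> h.py <<'E'
from scipy.spatial.transform import Rotation as Ro
def pose():
    s=ctrl.sense(); q=s['tool_rot']; return s,s['eef_pos'],Ro.from_quat([q[1],q[2],q[3],q[0]])
def go(p,yaw):  # command units for tcp p with tool y at yaw
    s,e,R=pose(); y=np.array([np.cos(yaw),np.sin(yaw),0]); z=np.array([0,0,-1.]); x=np.cross(y,z)
    T=Ro.from_matrix(np.stack([x,y,z],1))
    print('eef',e.round(4),'j',s['joint_pos'].round(3),'ft',s['ft_force'].round(1),'gap',s['finger_gap'],'t',s['time_s'])
    my=R.as_matrix()[:,1]; print('yaw y',np.arctan2(my[1],my[0]))
    print('cmd',(R.inv().apply(np.array(p)-e)/.4).round(4),((R.inv()*T).as_rotvec()/(np.pi/2)).round(4))
E
python3 -c "
from h import *
go([.485,.087,.26],.16)"
```

```text
eef [0.4252 0.1625 0.2615] j [ 0.365 -0.005 -0.113  1.462  0.     1.553] ft [0.7 1.  0.4] gap 0.08528922051659545 t 1.15
yaw y 0.382919177113138
cmd [-0.2311  0.0682  0.0037] [ 3.000e-04 -1.000e-04  1.419e-01]
```

Call:
{"fn": "arm_command", "kwargs": {"commands": "-0.06 0.017 0 0 0 0.04 -1; -0.12 0.034 0 0 0 0.08 -1; -0.18 0.051 0 0 0 0.12 -1; -0.231 0.068 0.004 0 0 0.142 -1; -0.231 0.068 0.004 0 0 0.142 -1; -0.231 0.068 0.004 0 0 0.142 -1; -0.231 0.068 0.004 0 0 0.142 -1; -0.231 0.068 0.004 0 0 0.142 -1"}}

```text
time_s: 2.15
eef_pos: [0.4841, 0.0893, 0.2599]
tool_rot: [0.0, 0.647, 0.763, 0.0]
ft_force: [0.5, -0.5, -0.0]
finger_gap: 0.0857
gripper_force: 0.0
```

```bash
python3 -c "
from h import *
snap('wrist','w1.png')
go([.485,.087,.26],.16)"
```

```text
eef [0.4841 0.0892 0.2599] j [ 0.182  0.065 -0.044  1.461  0.     1.589] ft [ 0.4 -0.1  1. ] gap 0.08548313681554044 t 2.2
yaw y 0.16450511786669642
cmd [-0.0059  0.0013 -0.0003] [ 0.0002 -0.      0.0029]
```

View pics/w1.png

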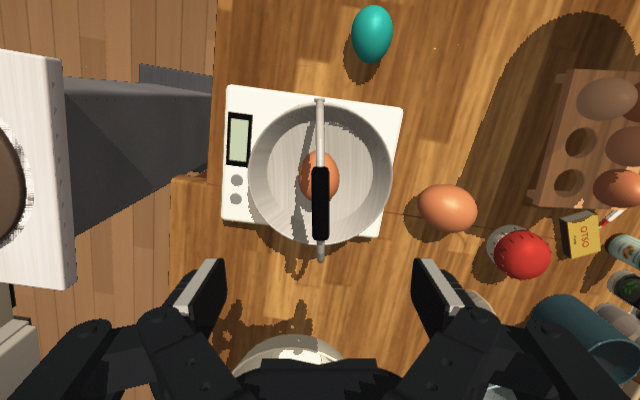

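The wrist view shows the grip upright at (320,203), so the finger yaw matches. The fingers straddle it, and the pan, egg and scales look as expected. I refine the grip's position from this view.

```bash
python3 - <<'E'
from h import *
s=load('wrist');P=cloud(s);f=s['frame']
m=np.zeros((400,640),np.uint8); m[160:245,300:340]=f[160:245,300:340].max(-1)<70
k,l,st,c=cv2.connectedComponentsWithStats(m); i=1+st[1:,4].argmax(); q=P[l==i]; q=q[q[:,2]>.14]
print(st[i],c[i],'depth',q.mean(0),np.percentile(q[:,2],[5,50,95]))
# lower/upper ends on z .163
x0,y0,w,h,_=st[i]
for z in (.158,.164): print(z,[plane(s,x0+w/2,y,z).round(4) for y in (y0,y0+h)],plane(s,x0+w/2,y0+h/2,z).round(4))
t=load('scene'); o1,d1=ray(t,267.97,172.94); o2,d2=ray(s,x0+w/2,y0+h/2)
k=np.linalg.lstsq(np.stack([d1,-d2],1),o2-o1,rcond=None)[0]; print('tri',o1+d1*k[0],o2+d2*k[1])
g=f[y0:y0+h]; pts=np.argwhere(l==i)[:,::-1].astype(np.float32); print('line',cv2.fitLine(pts,2,0,.01,.01).ravel())
rm=(P[...,2]>.072)&(P[...,2]<.082)&(np.hypot(P[...,0]-.487,P[...,1]-.088)<.09); q=P[rm]
A=np.c_[2*q[:,:2],np.ones(len(q))]; x=np.linalg.lstsq(A,(q[:,:2]**2).sum(1),rcond=None)[0]; print('rim',x[:2],np.sqrt(x[2]+x[0]**2+x[1]**2))
E
```

```text
[ 311  167   19   74 1233] [320.00081103 203.20113544] depth [0.4866634  0.08873174 0.16645484] [0.16345668 0.16621005 0.16752018]
0.158 [array([0.4826, 0.1156, 0.158 ]), array([0.4931, 0.0536, 0.158 ])] [0.4876 0.0858 0.158 ]
0.164 [array([0.4823, 0.1169, 0.164 ]), array([0.4925, 0.0563, 0.164 ])] [0.4872 0.0877 0.164 ]
tri [0.48432977 0.08723051 0.16067179] [0.48742217 0.08674941 0.16102363]
line [2.3788947e-03 9.9999720e-01 3.2000082e+02 2.0320114e+02]
rim [0.48761786 0.08575439] 0.06871124170760405
```

```bash
python3 -c "
from h import *
go([.4868,.0875,.139],.166)"
```

```text
eef [0.4841 0.0892 0.2599] j [ 0.182  0.065 -0.044  1.461  0.     1.589] ft [ 0.4 -0.1  1. ] gap 0.08548313681554044 t 2.2
yaw y 0.16450511786669642
cmd [-0.0054  0.0058  0.3022] [ 0.0002 -0.     -0.001 ]
```

Call:
{"fn": "arm_command", "kwargs": {"commands": "-0.005 0.006 0.03 0 0 0 -0.5; -0.005 0.006 0.08 0 0 0 -0.5; -0.005 0.006 0.13 0 0 0 -0.5; -0.005 0.006 0.18 0 0 0 -0.5; -0.005 0.006 0.23 0 0 0 -0.5; -0.005 0.006 0.27 0 0 0 -0.5; -0.005 0.006 0.295 0 0 0 -0.5; -0.005 0.006 0.302 0 0 0 -0.5", "grip_force": 25}}

```text
time_s: 3.2
eef_pos: [0.4868, 0.0872, 0.1383]
tool_rot: [-0.0, 0.647, 0.763, -0.0]
ft_force: [0.2, 0.6, -0.2]
finger_gap: 0.0641
gripper_force: 0.0
```

```bash
python3 -c "
from h import *
snap('wrist','w2.png')
go([.4868,.0875,.139],.166)"
```

```text
eef [0.4869 0.0872 0.1385] j [ 0.177  0.086 -0.288  1.197  0.     1.584] ft [-0.4  0.  -0.5] gap 0.06403407018000416 t 3.25
yaw y 0.16357036491288765
cmd [ 0.0008 -0.0002 -0.0014] [-0.0003 -0.     -0.0015]
```

View pics/w2.png

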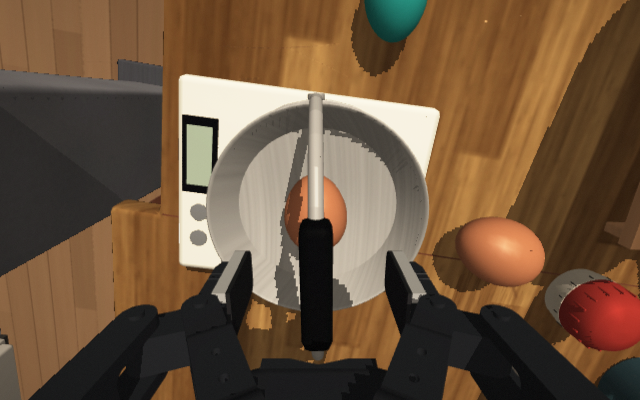

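The wrist view shows the grip at (316,285), between the pads at (235,280) and (405,280) and within about 1–2 mm of their middle. I close now.

Call:
{"fn": "arm_command", "kwargs": {"commands": "0 0 0 0 0 0 -0.2; 0 0 0 0 0 0 0.1; 0 0 0 0 0 0 0.4; 0 0 0 0 0 0 0.6; 0 0 0 0 0 0 0.8; 0 0 0 0 0 0 1; 0 0 0 0 0 0 1; 0 0 0 0 0 0 1", "grip_force": 25}}

```text
time_s: 4.25
eef_pos: [0.4869, 0.0872, 0.139]
tool_rot: [-0.0, 0.647, 0.763, -0.0]
ft_force: [-2.3, -0.2, 4.5]
finger_gap: 0.0137
gripper_force: 26.5
```

Call:
{"fn": "arm_command", "kwargs": {"commands": "0 0 0 0 0 -0.005 1; 0 0 0 0 0 -0.02 1; 0 0 0 0 0 -0.045 1; 0 0 0 0 0 -0.08 1; 0 0 0 0 0 -0.12 1; 0 0 0 0 0 -0.16 1; 0 0 0 0 0 -0.2 1; 0 0 0 0 0 -0.24 1", "grip_force": 40}}

```text
time_s: 5.25
eef_pos: [0.4882, 0.0873, 0.1389]
tool_rot: [0.001, 0.491, 0.871, 0.0]
ft_force: [1.1, -0.5, 0.7]
finger_gap: 0.0134
gripper_force: 40.8
```

```bash
python3 -c "
from h import *
go([.4869,.0872,.139],1.494)"
```

```text
eef [0.4882 0.0873 0.1389] j [ 0.177  0.086 -0.287  1.196 -0.     1.205] ft [ 1.1 -0.5  0.7] gap 0.013386634864952729 t 5.25
yaw y 0.5432411205135311
cmd [ 0.0016 -0.0028 -0.0003] [ 0.0007  0.0011 -0.6053]
```

Call:
{"fn": "arm_command", "kwargs": {"commands": "0 0 0 0 0 -0.035 1; 0 0 0 0 0 -0.07 1; 0 0 0 0 0 -0.11 1; 0 0 0 0 0 -0.15 1; 0 0 0 0 0 -0.19 1; 0 0 0 0 0 -0.23 1; 0 0 0 0 0 -0.27 1; 0 0 0 0 0 -0.31 1"}}

```text
time_s: 6.25
eef_pos: [0.4881, 0.0876, 0.1388]
tool_rot: [0.001, 0.267, 0.964, 0.001]
ft_force: [1.7, 0.3, 0.7]
finger_gap: 0.0133
gripper_force: 40.8
```

Call:
{"fn": "arm_command", "kwargs": {"commands": "0 0 0 0 0 -0.04 1; 0 0 0 0 0 -0.08 1; 0 0 0 0 0 -0.12 1; 0 0 0 0 0 -0.16 1; 0 0 0 0 0 -0.2 1; 0 0 0 0 0 -0.24 1; 0 0 0 0 0 -0.265 1; 0 0 0 0 0 -0.28 1"}}

```text
time_s: 7.25
eef_pos: [0.4878, 0.0877, 0.1388]
tool_rot: [0.001, 0.051, 0.999, 0.001]
ft_force: [0.7, 1.2, 1.0]
finger_gap: 0.0133
gripper_force: 40.8
```

```bash
python3 -c "
from h import *
snap('wrist','w3.png');snap('top')
go([.4869,.0872,.139],1.494)"
```

```text
eef [0.4876 0.0875 0.1389] j [ 1.770e-01  8.600e-02 -2.870e-01  1.197e+00  1.000e-03  2.800e-01] ft [ 1.   1.4 -0.8] gap 0.013522928407450412 t 7.35
yaw y 1.4679063491985211
cmd [ 0.0016 -0.001  -0.0004] [ 0.0005  0.0005 -0.0166]
```

View pics/w3.png

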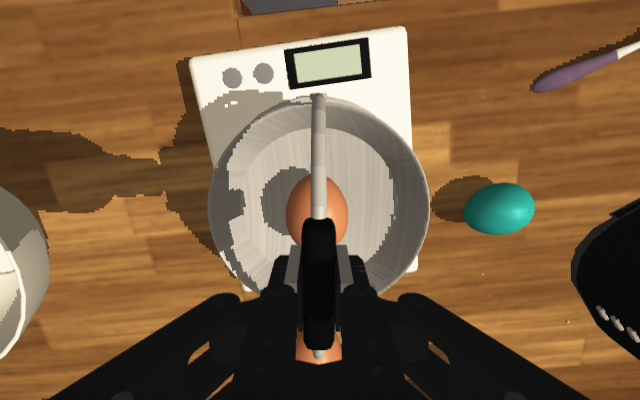

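The pan has turned with the grip to about 1.43 rad relative to the scales, with the egg central at (317,210). I lift gently.

Call:
{"fn": "arm_command", "kwargs": {"commands": "0 0 -0.002 0 0 0 1; 0 0 -0.006 0 0 0 1; 0 0 -0.012 0 0 0 1; 0 0 -0.019 0 0 0 1; 0 0 -0.026 0 0 0 1; 0 0 -0.034 0 0 0 1; 0 0 -0.042 0 0 0 1; 0 0 -0.05 0 0 0 1"}}

```text
time_s: 8.35
eef_pos: [0.4871, 0.0872, 0.1592]
tool_rot: [0.0, 0.052, 0.999, -0.0]
ft_force: [-0.5, 1.0, -3.2]
finger_gap: 0.0135
gripper_force: 40.3
```

Call:
{"fn": "arm_command", "kwargs": {"commands": "0 0 -0.01 0 0 0 1; 0 0 -0.025 0 0 0 1; 0 0 -0.045 0 0 0 1; 0 0 -0.07 0 0 0 1; 0 0 -0.1 0 0 0 1; 0 0 -0.13 0 0 0 1; 0 0 -0.155 0 0 0 1; 0 0 -0.175 0 0 0 1"}}

```text
time_s: 9.35
eef_pos: [0.4872, 0.0873, 0.2297]
tool_rot: [0.0, 0.052, 0.999, 0.0]
ft_force: [0.4, -0.3, -2.3]
finger_gap: 0.0131
gripper_force: 40.3
```

```bash
python3 - <<'E'
from h import *
w=snap('wrist','w4.png');s=snap('scene')
go([.5005,-.2248,.235],1.468)
def circ(q):
    A=np.c_[2*q[:,:2],np.ones(len(q))]; x=np.linalg.lstsq(A,(q[:,:2]**2).sum(1),rcond=None)[0]; return x[:2],np.sqrt(x[2]+x[0]**2+x[1]**2)
for n in (w,s):
    P=cloud(n);f=n['frame'].astype(int)
    e=(f[...,0]>f[...,2]*1.6)&(np.hypot(P[...,0]-.4876,P[...,1]-.0875)<.05)&(P[...,2]>.13)&(P[...,2]<.21); print('egg',e.sum(),P[e].mean(0),P[e].min(0),P[e].max(0))
    r=(np.hypot(P[...,0]-.4876,P[...,1]-.0875)<.078)&(np.hypot(P[...,0]-.4876,P[...,1]-.0875)>.070)&(P[...,2]>.14)&(P[...,2]<.20); q=P[r]
    print('rim plane',len(q),np.linalg.lstsq(np.c_[q[:,:2],np.ones(len(q))],q[:,2],rcond=None)[0])
E
```

```text
eef [0.4875 0.0873 0.2299] j [ 0.177  0.068 -0.107  1.394 -0.     0.281] ft [ 1.   0.8 -2.6] gap 0.013225685913174122 t 9.45
yaw y 1.4673525872554853
cmd [-0.113  -0.7727 -0.0128] [ 0.0003  0.0009 -0.0004]
egg 2051 [0.47977219 0.08560173 0.17343392] [0.45963918 0.06081307 0.13877279] [0.51069621 0.10769653 0.18195497]
rim plane 5560 [-0.01923089  0.00243061  0.17351371]
egg 237 [0.48399623 0.07823951 0.17397402] [0.45982894 0.06433255 0.14208499] [0.50983072 0.09973799 0.18661147]
rim plane 272 [ 0.00685934 -0.02014839  0.16495511]
```

View pics/w4.png

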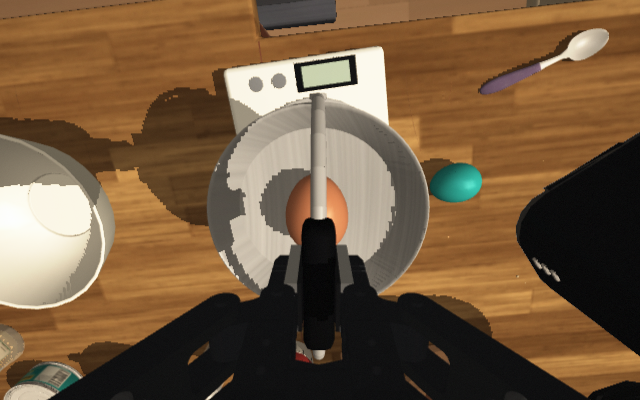

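The wrist view shows the pan lifted clear and level, with the egg still central at (317,210). The bowl is at left, (40,220). I carry the pan over with slow ramps.

Call:
{"fn": "arm_command", "kwargs": {"commands": "0 -0.003 0 0 0 0 1; -0.001 -0.01 0 0 0 0 1; -0.003 -0.021 0 0 0 0 1; -0.005 -0.036 0 0 0 0 1; -0.008 -0.055 0 0 0 0 1; -0.011 -0.077 0 0 0 0 1; -0.015 -0.101 0 0 0 0 1; -0.018 -0.126 0 0 0 0 1"}}

```text
time_s: 10.45
eef_pos: [0.4891, 0.0356, 0.2289]
tool_rot: [0.0, 0.052, 0.999, -0.0]
ft_force: [0.0, -0.7, -2.8]
finger_gap: 0.0132
gripper_force: 40.3
```

Call:
{"fn": "arm_command", "kwargs": {"commands": "-0.004 -0.025 0 0 0 0 1; -0.007 -0.05 0 0 0 0 1; -0.011 -0.075 0 0 0 0 1; -0.015 -0.1 0 0 0 0 1; -0.018 -0.125 0 0 0 0 1; -0.022 -0.15 0 0 0 0 1; -0.026 -0.175 0 0 0 0 1; -0.029 -0.2 0 0 0 0 1"}}

```text
time_s: 11.45
eef_pos: [0.4923, -0.0451, 0.2289]
tool_rot: [0.0, 0.052, 0.999, 0.0]
ft_force: [-0.4, -0.1, -2.8]
finger_gap: 0.0131
gripper_force: 40.3
```

Call:
{"fn": "arm_command", "kwargs": {"commands": "-0.004 -0.025 0 0 0 0 1; -0.007 -0.05 0 0 0 0 1; -0.011 -0.075 0 0 0 0 1; -0.015 -0.1 0 0 0 0 1; -0.018 -0.125 0 0 0 0 1; -0.022 -0.15 0 0 0 0 1; -0.026 -0.175 0 0 0 0 1; -0.029 -0.2 0 0 0 0 1"}}

```text
time_s: 12.45
eef_pos: [0.4956, -0.1259, 0.2289]
tool_rot: [-0.0, 0.052, 0.999, -0.0]
ft_force: [-0.9, 0.3, -3.3]
finger_gap: 0.0131
gripper_force: 40.3
```

Call:
{"fn": "arm_command", "kwargs": {"commands": "-0.004 -0.025 0 0 0 0 1; -0.007 -0.05 0 0 0 0 1; -0.011 -0.075 0 0 0 0 1; -0.015 -0.1 0 0 0 0 1; -0.018 -0.122 0 0 0 0 1; -0.021 -0.142 0 0 0 0 1; -0.024 -0.16 0 0 0 0 1; -0.026 -0.176 0 0 0 0 1"}}

```text
time_s: 13.45
eef_pos: [0.4987, -0.1967, 0.2289]
tool_rot: [-0.0, 0.052, 0.999, 0.0]
ft_force: [-0.5, -0.4, -2.4]
finger_gap: 0.0133
gripper_force: 40.3
```

Call:
{"fn": "arm_command", "kwargs": {"commands": "-0.002 -0.014 0 0 0 0 1; -0.004 -0.026 0 0 0 0 1; -0.006 -0.037 0 0 0 0 1; -0.007 -0.047 0 0 0 0 1; -0.008 -0.056 0 0 0 0 1; -0.009 -0.063 0 0 0 0 1; -0.01 -0.068 0 0 0 0 1; -0.01 -0.071 0 0 0 0 1"}}

```text
time_s: 14.45
eef_pos: [0.4997, -0.225, 0.2289]
tool_rot: [0.0, 0.052, 0.999, 0.0]
ft_force: [0.3, 0.4, -2.9]
finger_gap: 0.0133
gripper_force: 40.3
```

Call:
{"fn": "arm_command", "kwargs": {"commands": "0 0 0 0 0 0 1; 0 0 0 0 0 0 1; 0 0 0 0 0 0 1; 0 0 0 0 0 0 1; 0 0 0 0 0 0 1; 0 0 0 0 0 0 1; 0 0 0 0 0 0 1; 0 0 0 0 0 0 1"}}

```text
time_s: 15.45
eef_pos: [0.4997, -0.2249, 0.2289]
tool_rot: [-0.0, 0.052, 0.999, 0.0]
ft_force: [0.3, -0.1, -3.4]
finger_gap: 0.0132
gripper_force: 40.3
```

```bash
python3 - <<'E'
from h import *
w=snap('wrist','w5.png');s=snap('scene','s5.png');t=snap('top','t5.png')
go([.5005,-.2248,.23],1.468)
cv2.imwrite('pics/f5.png',np.hstack([cv2.resize(w['frame'][60:360,160:480,::-1],(400,375)),cv2.resize(s['frame'][200:350,250:410,::-1],(400,375))]))
for n in (s,t):
    P=cloud(n); q=P[(P[...,2]>.072)&(P[...,2]<.084)&(np.hypot(P[...,0]-.5,P[...,1]+.225)<.13)]
    A=np.c_[2*q[:,:2],np.ones(len(q))]; x=np.linalg.lstsq(A,(q[:,:2]**2).sum(1),rcond=None)[0]; print('bowl',len(q),x[:2],np.sqrt(x[2]+x[0]**2+x[1]**2))
E
```

```text
eef [ 0.4997 -0.2249  0.2289] j [-0.423  0.17   0.006  1.408  0.    -0.32 ] ft [ 1.3 -0.1 -2.6] gap 0.013360495128340286 t 15.6
yaw y 1.4673623116853007
cmd [-0.002   0.0006 -0.0027] [-0.      0.     -0.0004]
bowl 271 [ 0.49912203 -0.22477829] 0.09135941706210304
bowl 90 [ 0.5012752 -0.2264125] 0.0919571108621434
```

View pics/f5.png

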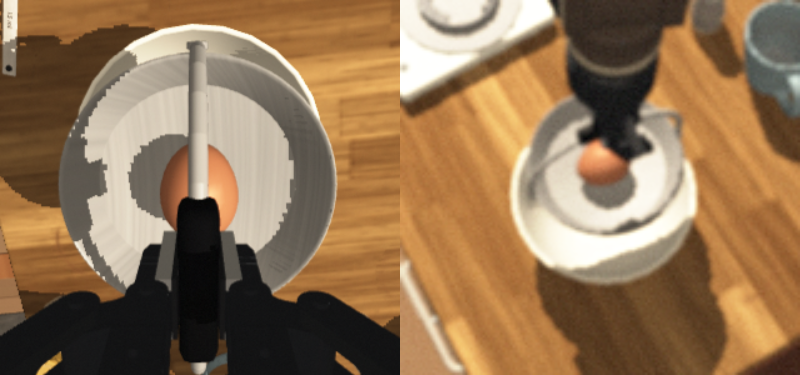

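The pan is level and centred above the bowl, which has not moved. In the crop the egg is in the middle of the dish at (198,190), so I hand in.

```bash
python3 -c "
from plant import ctrl
print(ctrl.hand_in())"
```

```text
the job is handed in; nothing more can be done
None
```

I handed the job in with the gripper still holding the pan level and at rest above the middle of the bowl, about 40 mm above the rim, with the egg centred; the hand-in returned no verdict.

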